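Load the curing sledge with cast sleeves and start the lamp

ROBOT

A 7-joint arm with a two-finger parallel gripper is mounted at the origin on the work surface. World frame = base frame: x ahead of the robot, y to its left, z up, the work surface at z = 0. Lengths are in m, angles in rad, forces in N, time in s.
With the tool pointing down it reaches from about 0.4 to 0.85 m from the base axis. Payload 10.4 kg.
Tool frame: the origin (TCP) lies at the very end of the fingers, on their centre line; the grasp point (between the pads) lies 19 mm behind it; z points along the fingers, y is the line along which they close (so a half turn about z gives the same grasp; the last joint's range is limited). The gripper opens to 87 mm and grips with 3 to 60 N. Pads are 19 mm wide; open, the fingers measure 117 mm over their backs; the gripper's body (75 mm by 190 mm) begins 51 mm behind the grasp point.
Start: joints at [-1.128, 0.332, -0.065, 1.46, 0.022, 1.35, -0.088], TCP at [0.281, 0.558, 0.223] pointing down, gripper open.
Joint ranges: [-2.6, 2.6], [-0.5, 2.12], [-1.47, 1.34], [0.16, 2.42], [-1.27, 4.41], [0.06, 2.06], [-2.6, 2.6]. Speed limits (rad/s): [2.22, 2.22, 2.79, 2.79, 3.14, 3.14, 3.14].

INTERFACE

Orientations are given as a unit quaternion [x, y, z, w].
In Python, from bench import status, camera, order gives the robot as it stands.
- The arm moves only by the tool jog_arm, never from a script. Its argument "plan" is a list of rows, each a list of 7 numbers: the turn, a rotation vector about the tool's x, y, z in rad, then the shift along the tool's x, y, z in mm, then the opening, from -1 (shut) to 1 (fully open). A call has 1 to 12 rows; each row is the pose to reach, as a shift and turn from the pose commanded when the call began, along the tool's axes at that moment; what a row does not reach only later rows make up. A row lasts 1/10 s, in which the tool goes at most 50 mm and 8.59 degrees, less where a joint would pass 70% of its speed; a pose out of reach is approached as far as the arm can. A call with a gripper value outside its range is refused whole. The fingers move at their own pace and stop on an object; "squeeze" is the grip in N (left out, the last holds). Time passes only in rows, so rows that repeat a pose let the fingers close. It gives the time, the measured TCP pose, the force, the opening and the grip force at its end, in the units of the state.
- status.read_state(): the state, without advancing time (a new reading comes with each control period).
- camera(name): name is "scene" or "side" or "wrist"; returns a dict with "image" (400x640x3 uint8, red, green, blue), "z_map" (400x640 float32, m along the optical axis (not along the pixel's ray), 0 where there is no reading), "fx", "fy", "cx", "cy" (pixels), "world_from_camera" (4x4, takes a point from camera to world coordinates); the wrist camera has in their place "mount" (4x4, takes a point from camera to tool coordinates, whose origin is the TCP and whose axes are the flange's). Camera axes: x right, y down, z forward; pixel columns grow to the right and rows downward; lengths in m; the calibration is good to about 2 mm. A picture is of the moment at which its call begins: read the wrist's pose just before it.
- order.close_job(): hands the job in; it is judged then, once.
The state is a dict: "time": time; "joint_positions": joint angles; "joint_vel": joint speeds; "joint_torque": joint torques, N m; "ee_pos": TCP position; "eef_rot": TCP orientation; "ft_force": force on the tool from outside, world axes, zero at the start; "torque": the same for the moment, N m; "width": finger opening in m; "grip_force": force on a finger pad.
Only numpy, scipy, OpenCV 4.12 (cv2) and the standard library are available. Lean on these libraries where they do the work, as an engineer would, in place of code of your own. Each camera call takes 0.05 s, during which the arm holds its last target. There are 200 camera calls.

TASK

Pull the curing station's sledge all the way out from under the lamp hood, then slide the cast sleeves on the bench fully home, upright, over the core shaft that their bore fits - wide-bored ones on the thick shaft, narrow-bored ones on the thin shaft, two of a kind stacked - and put any sleeve whose bore is too tight for either shaft in the grey reject tray. Then push the loaded sledge all the way back under the hood, and only after that flip the lamp switch on top of the hood right over to its other side. Leave the mould, cup, tub and pliers where they are.

Things in the scene. Friction and masses are not known exactly. Their poses are not given: they have to be found in the camera images.
- station: fixed curing station: dark base plate (124 mm in x, 6 mm high, from y = -100 to 420 mm) and white lamp hood (180 mm in x, 200 mm in y, underside 140 mm, top 195 mm above the bench) on four 12 mm corner posts. Origin on the bench below the hood's centre; y is the way the sledge pulls out, x across it, away from the robot, z up
- sledge (a joint): how far the sledge is out along the station's y, m: 0 fully in, 0.21 fully out (shafts clear of the hood). Starts in or nearly; about 2.5 N of friction holds it where left. Deck 100 x 300 mm, top 20 mm above the bench; shafts 90 mm apart along y, the thin one nearer the handle. With two layers of sleeves it passes under the hood with 20 mm to spare
- sledge_handle (a point): grip point of the sledge's handle, a black upright paddle on the end of the sledge that always stays outside the hood (85 mm from the hood's edge when fully in): 50 mm wide across (x), 12 mm thick along the pull (y), reaching 110 mm above the bench; the point is on its centre line 19 mm below its top
- thick_foot (a point): point on the sledge's deck on the axis of the thick steel core shaft (diameter 35 mm, rising 82 mm above this point, its top 12 mm tapering by 7 mm in radius; the one farther from the handle). z up, y along the sledge's pulling-out direction. A sleeve fully home has its underside here, or 50 mm higher when it rests on another sleeve
- thin_foot (a point): point on the sledge's deck on the axis of the thin steel core shaft (diameter 23 mm, rising 82 mm above this point, its top 12 mm tapering by 7 mm in radius; the one nearer the handle). z up, y along the sledge's pulling-out direction. A sleeve fully home has its underside here, or 50 mm higher when it rests on another sleeve
- lamp_switch (a joint): angle of the lamp's toggle switch, rad: 0 off (leaning 0.5 rad to the station's -x, towards the robot), 1.0 on (leaning 0.5 rad to +x, away from the robot). Light friction (0.06 N m), stays where it is left
- lamp_switch_tip (a point): centre of the switch's black ball, 26 mm in diameter, at the end of a 60 mm lever (10 mm thick) hinged along the station's y, 217 mm above the bench at the middle of the hood's top; it travels 58 mm in x from off to on
- wide_a: white cast-resin sleeve: a plain tube standing upright on the bench, outside diameter 60 mm, height 50 mm, bore 38 mm (11 mm wall); origin at the centre of its underside, z along its axis. Slides onto the thick core shaft with 3 mm to spare on the diameter. May be absent
- wide_b: white cast-resin sleeve: a plain tube standing upright on the bench, outside diameter 60 mm, height 50 mm, bore 38 mm (11 mm wall); origin at the centre of its underside, z along its axis. Slides onto the thick core shaft with 3 mm to spare on the diameter. May be absent
- narrow_a: white cast-resin sleeve: a plain tube standing upright on the bench, outside diameter 60 mm, height 50 mm, bore 26 mm (17 mm wall); origin at the centre of its underside, z along its axis. Slides onto the thin core shaft with 3 mm to spare on the diameter. May be absent
- narrow_b: white cast-resin sleeve: a plain tube standing upright on the bench, outside diameter 60 mm, height 50 mm, bore 26 mm (17 mm wall); origin at the centre of its underside, z along its axis. Slides onto the thin core shaft with 3 mm to spare on the diameter. May be absent
- tight_a: white cast-resin sleeve, faulty: a plain tube standing upright on the bench, outside diameter 60 mm, height 50 mm, bore only 16 mm (22 mm wall), too tight for either shaft; origin at the centre of its underside, z along its axis. Belongs in the reject tray. May be absent
- tight_b: white cast-resin sleeve, faulty: a plain tube standing upright on the bench, outside diameter 60 mm, height 50 mm, bore only 16 mm (22 mm wall), too tight for either shaft; origin at the centre of its underside, z along its axis. Belongs in the reject tray. May be absent
- reject_tray: grey open tray fixed to the bench, 150 mm in x, 190 mm in y, walls 5 mm thick and 30 mm high, floor 5 mm thick; origin at the centre of its underside
- mould: dark grey rubber ring mould, 110 mm across, 60 mm high, a bystander; origin at the centre of its underside
- cup: blue plastic mixing cup, 80 mm across, 75 mm high, a bystander; origin at the centre of its underside
- tub: closed white tub, 76 mm across, 80 mm high, a bystander; origin at the centre of its underside
- pliers: pliers lying on the bench, 165 mm long, a bystander; origin on the bench under the middle, x towards the jaws
There are look-alikes about, which are no part of the job. Leave any orange or red look-alike of the tight_a alone.

How it is judged:
By the outcome, as a careful person would: the job done as asked, in the order asked, and still so for the second after the job is handed in, with the robot touching nothing.
Of wide_a, wide_b, narrow_a, narrow_b, tight_a, tight_b only 3 to 5 are there at a start; the rules pass over those that are not, and their reading is None.
At some moment in a run one of wide_a, wide_b, narrow_a, narrow_b, tight_a, tight_b may be knocked a few centimetres aside while the robot is not near it.
It also fails if it takes over 210 s, if anything falls off the work surface, if the arm or the gripper's body presses on something with over 40 N, if the wrist force passes 120 N, or if a joint passes its speed limit or range.

## Working session

There is one attempt and no reset: what is moved stays moved. The work goes in short steps, Python scripts to look and compute and a tool call to move; the robot and the scene stay as the last step left them, time stands still between calls to the robot, and variables do not carry over. Pictures are saved under pics/ and viewed, at most 14 in all, crops included, and the job is handed in when it is done.

Besides the shell and the picture viewer there is one more tool, called after ">>>" as name(argument=value, ...) on one line, values as JSON. jog_arm: Moves the arm, as the interface text tells. Its arguments: {"type":"object","properties":{"plan":{"type":"array"},"squeeze":{"type":"number"}},"required":["plan"]}

```bash
mkdir -p pics; ls; cat > h.py <<'E'
import numpy as np, cv2
from bench import status, camera, order
from scipy.spatial.transform import Rotation as R
def snap(name):
    s=status.read_state(); c=camera(name)
    if 'mount' in c:
        T=np.eye(4);T[:3,:3]=R.from_quat(s['eef_rot']).as_matrix();T[:3,3]=s['ee_pos']
        c['world_from_camera']=T@c['mount']
    return c
def ray(c,u,v,z):
    W=c['world_from_camera'];d=W[:3,:3]@np.array([(u-c['cx'])/c['fx'],(v-c['cy'])/c['fy'],1]);o=W[:3,3]
    return o+d*(z-o[2])/d[2]
def cloud(c):
    v,u=np.mgrid[:400,:640];z=c['z_map']
    P=np.stack([(u-c['cx'])/c['fx']*z,(v-c['cy'])/c['fy']*z,z],-1)
    W=c['world_from_camera'];P=P@W[:3,:3].T+W[:3,3];P[z<=0]=np.nan
    return P
def save(c,f): cv2.imwrite('pics/'+f,c['image'][:,:,::-1])
E
python3 - <<'E'
from h import *
s=status.read_state();print({k:np.round(v,3) for k,v in s.items()})
for n in('scene','side','wrist'):
    c=snap(n);save(c,n+'0.png');np.savez(n+'0.npz',**c);print(n,np.round(c['world_from_camera'],3).tolist(),c['fx'])
E
```

```text
pics
{'time': np.float64(0.0), 'joint_positions': array([-1.128,  0.333, -0.065,  1.461,  0.022,  1.35 , -0.089]), 'joint_vel': array([-0.   , -0.   , -0.   ,  0.001,  0.001, -0.003,  0.001]), 'joint_torque': array([-1.0000e-03, -6.2325e+01,  2.5000e-02, -3.8991e+01, -6.1000e-02,
        4.0000e-02,  0.0000e+00]), 'ee_pos': array([0.281, 0.558, 0.222]), 'eef_rot': array([ 0.231,  0.973, -0.001, -0.   ]), 'ft_force': array([ 0.43 ,  0.177, -0.037]), 'torque': array([0.01 , 0.038, 0.042]), 'grip_force': np.float64(0.0), 'width': np.float64(0.087)}
scene [[-0.405, 0.868, -0.289, 0.991], [0.914, 0.384, -0.128, 0.154], [-0.001, -0.316, -0.949, 1.621], [0.0, 0.0, 0.0, 1.0]] 447.8337032791713
side [[0.49, 0.819, -0.298, 0.923], [0.872, -0.464, 0.16, -0.233], [-0.007, -0.338, -0.941, 1.389], [0.0, 0.0, 0.0, 1.0]] 394.2106490042794
wrist [[0.45, 0.858, 0.247, 0.214], [0.893, -0.432, -0.125, 0.592], [-0.001, 0.277, -0.961, 0.384], [0.0, 0.0, 0.0, 1.0]] 319.2817070838228
```

View pics/scene0.png

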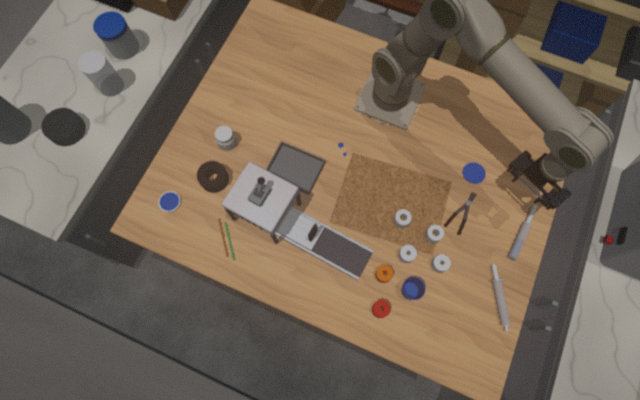

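View pics/side0.png

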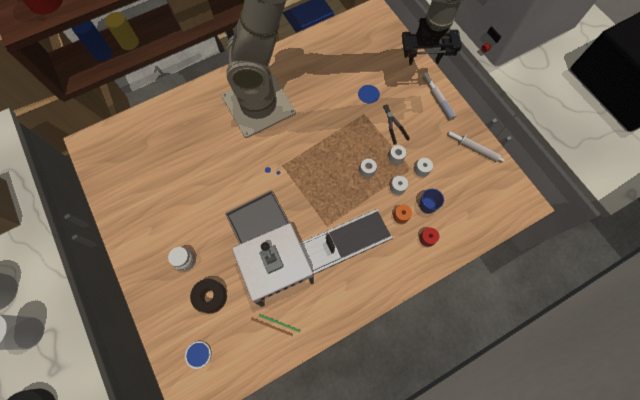

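The scene view shows four white sleeves at about (403,217), (436,233), (408,254) and (442,263). The things that could be mistaken for them are orange (385,272), red (382,308), the white tub (225,137) and the blue cup (413,288). The hood is at (262,197), its switch at (260,185), the handle at (313,232) and the tray at (297,167). Next I measure the sleeves and the hood, and check my choice in a close crop.

```bash
cat > sl.py <<'E'
from h import *
def sleeves(c,ztop=0.05,lo=0.035,hi=0.062,sat=60):
    "white blobs whose cloud height fits a sleeve: centre, OD, bore by top-rim ring"
    P=cloud(c);hsv=cv2.cvtColor(c['image'],cv2.COLOR_RGB2HSV)
    m=((P[...,2]>ztop-.008)&(P[...,2]<ztop+.008)&(hsv[...,1]<sat)).astype(np.uint8)
    out=[]
    cs,h=cv2.findContours(m,cv2.RETR_CCOMP,cv2.CHAIN_APPROX_NONE)
    for i,k in enumerate(cs):
        if h[0][i][3]>=0 or cv2.contourArea(k)<40: continue
        w=np.array([ray(c,*p[0],ztop)[:2] for p in k])
        (x,y),r=cv2.minEnclosingCircle((w*1000).astype(np.float32))
        u,v=k[:,0].mean(0)
        j=h[0][i][2];b=0
        if j>=0:
            wj=np.array([ray(c,*p[0],ztop)[:2] for p in cs[j]])*1000
            b=2*np.sqrt(cv2.contourArea(wj.astype(np.float32))/np.pi)
        out.append((int(u),int(v),round(x),round(y),round(2*r),round(b)))
    return out
E
python3 - <<'E'
from sl import *
ims=[]
for n in('scene','side'):
    c=dict(np.load(n+'0.npz'));print(n,*sleeves(c),sep='\n')
    u,v=(370,200) if n=='scene' else (350,135)
    ims.append(cv2.resize(c['image'][v:v+120,u:u+100],None,fx=4,fy=4,interpolation=cv2.INTER_CUBIC))
    P=cloud(c);h=np.abs(P[...,2]-.195)<.008
    hs=cv2.cvtColor(c['image'],cv2.COLOR_RGB2HSV)
    pts=P[h&(hs[...,1]<60)][:,:2];pts=pts[(pts[:,0]>.3)&(abs(pts[:,1]+.2)<.35)]
    print('hood',cv2.minAreaRect((pts*1000).astype(np.float32)),len(pts))
    for z,nm in((.105,'paddle'),):
        q=P[(np.abs(P[...,2]-.107)<.006)];q=q[(q[:,0]>.3)&(abs(q[:,1])<.4)];print(nm,len(q),cv2.minAreaRect((q[:,:2]*1000).astype(np.float32)))
    q=P[(P[...,2]>.25)&(P[...,1]<.1)&(P[...,0]>.35)];print('ball',len(q),np.nanmean(q,0),np.nanmax(q,0))
cv2.imwrite('pics/crop.png',np.hstack(ims)[:,:,::-1])
E
```

```text
scene
(441, 262, 574, 413, 61, 6)
(408, 252, 588, 292, 60, 6)
(606, 258, 314, 954, 106, 6)
(435, 232, 480, 356, 62, 6)
(402, 216, 473, 229, 61, 6)
(615, 201, 98, 925, 274, 6)
(74, 136, 680, -1072, 127, 6)
(19, 133, 754, -1282, 142, 6)
(113, 89, 437, -1038, 102, 7)
(127, 52, 257, -1089, 117, 7)
hood ((968.9635009765625, -328.76544189453125), (224.27789306640625, 877.2001953125), 75.2113037109375) 2704
paddle 86 ((959.3012084960938, -289.0945129394531), (271.3970642089844, 837.6720581054688), 69.66133880615234)
ball 3465 [ 1.35295976 -0.48154467  0.38542728] [ 1.36743393 -0.23031031  0.60125269]
side
(35, 334, 440, -1039, 96, 0)
(580, 358, 1365, 463, 489, 0)
(10, 292, 265, -1077, 109, 0)
(185, 261, 458, -513, 74, 5)
(399, 183, 592, 292, 62, 16)
(368, 165, 476, 229, 62, 6)
(424, 165, 577, 413, 64, 18)
(397, 152, 484, 356, 64, 6)
(584, 82, 589, 1182, 172, 7)
(528, 47, 326, 1135, 445, 0)
(468, 32, 154, 924, 186, 7)
hood ((647.19140625, -244.93289184570312), (199.5240478515625, 180.7943572998047), 84.76692962646484) 3330
paddle 133 ((992.66845703125, 84.68966674804688), (976.9024047851562, 283.8319091796875), 42.44702911376953)
ball 72 [ 0.62129836 -0.24209545  0.27570722] [ 0.63644043 -0.23006697  0.28513297]
```

View pics/crop.png

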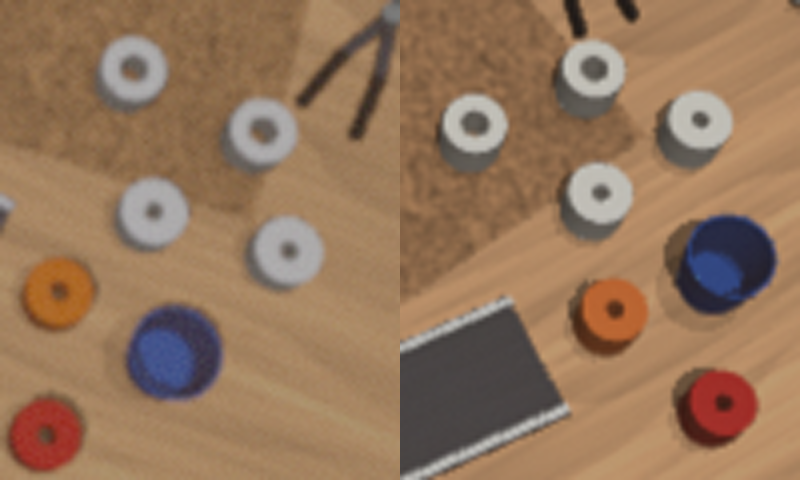

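The crop confirms four white sleeves. Two have a bore of about 26 mm, at (476,229) and (484,356) mm. Two have a bore of about 16 mm, at (592,292) and (577,413). The orange and red pieces are look-alikes. Next I locate the paddle and tray and work out the first move.

```bash
cat >> h.py <<'E'
C=np.array([.646,-.245]);A=np.radians(84.77-90)
SX=np.array([np.cos(A),np.sin(A)]);SY=np.array([-SX[1],SX[0]])
def st(p): d=np.array(p[:2])-C; return np.array([d@SX,d@SY])*1000
def wd(a,b): return C+(a*SX+b*SY)/1000
def go(xy,z):
    "row for tool y along station x, tool down"
    s=status.read_state();Q=R.from_quat(s['eef_rot'])
    T=R.from_matrix(np.array([[*SY,0],[*SX,0],[0,0,-1]]).T)
    d=Q.inv().apply(np.array([*xy,z])-s['ee_pos'])*1000
    r=(Q.inv()*T).as_rotvec();print('row',np.round(r,3).tolist(),np.round(d,1).tolist(),'pos',np.round(s['ee_pos'],4),'w',round(float(s['width']),4),'t',s['time'])
E
python3 - <<'E'
from h import *
for n in('scene','side'):
    c=dict(np.load(n+'0.npz'));P=cloud(c);S=np.stack([(P[...,:2]-C)@SX,(P[...,:2]-C)@SY],-1)*1000;z=P[...,2]
    m=(z>.09)&(z<.125)&(abs(S[...,0])<60)&(S[...,1]>130)&(S[...,1]<300)
    q=S[m];print('paddle',len(q),q.min(0),q.max(0),np.median(z[m]),z[m].max())
    hs=cv2.cvtColor(c['image'],cv2.COLOR_RGB2HSV)
    m=(z>.022)&(z<.036)&(S[...,0]>-330)&(S[...,0]<-85)&(abs(S[...,1])<200)&(hs[...,1]<70)
    w=P[m][:,:2]*1000;print('tray',len(w),cv2.minAreaRect(w.astype(np.float32)))
    m=(z>.002)&(z<.013)&(S[...,0]>-330)&(S[...,0]<-85)&(abs(S[...,1])<200)&(hs[...,1]<70)
    w=P[m][:,:2]*1000;print('trayfloor',len(w),cv2.minAreaRect(w.astype(np.float32)))
go(wd(0,190),.2)
E
```

```text
paddle 56 [-24.07465501 193.97132751] [ 22.83371697 205.78799018] 0.10894176157319568 0.11635554005248827
tray 155 ((469.8570251464844, -222.99221801757812), (191.14266967773438, 197.16668701171875), 89.41425323486328)
trayfloor 1151 ((450.1304016113281, -269.5471496582031), (162.83291625976562, 289.718017578125), 4.935145854949951)
paddle 62 [-23.55233181 193.78027275] [ 26.21816801 205.50123552] 0.10920106689431197 0.11625409221580973
tray 160 ((442.53912353515625, -222.06863403320312), (188.94703674316406, 138.24099731445312), 88.44503784179688)
trayfloor 1427 ((441.373291015625, -219.14291381835938), (187.2889862060547, 134.6455078125), 89.00526428222656)
row [-0.001, 0.001, 1.196] [-617.7, -376.7, 22.4] pos [0.2806 0.5582 0.2219] w 0.087 t 0.15
```

>>> jog_arm(plan=[[0,0,1.196,-618,-370,0,1],[0,0,1.196,-618,-370,0,1],[0,0,1.196,-618,-370,0,1],[0,0,1.196,-618,-370,0,1],[0,0,1.196,-618,-370,0,1],[0,0,1.196,-618,-370,0,1],[0,0,1.196,-618,-370,0,1],[0,0,1.196,-618,-370,0,1],[0,0,1.196,-618,-370,0,1],[0,0,1.196,-618,-370,0,1],[0,0,1.196,-618,-370,0,1],[0,0,1.196,-618,-370,0,1]])

```text
time: 1.35
ee_pos: [0.6029, 0.0502, 0.2225]
eef_rot: [0.738, 0.674, 0.0, -0.0]
ft_force: [0.4, 0.9, 0.5]
width: 0.0867
grip_force: 0.0
```

```bash
python3 - <<'E'
from sl import *
go(wd(0.5,200),.074)
for n in('scene','side'):
    c=snap(n);print(n,*[s for s in sleeves(c) if 300<s[2]<900 and abs(s[3])<600],sep='\n')
E
```

```text
row [0.0, -0.0, 0.001] [-90.1, 70.3, 148.5] pos [0.6029 0.0502 0.2225] w 0.0867 t 1.35
scene
(441, 262, 573, 412, 61, 6)
(408, 252, 589, 291, 61, 6)
(435, 232, 480, 356, 61, 6)
(402, 216, 474, 229, 63, 6)
(226, 141, 458, -509, 75, 6)
side
(184, 262, 457, -513, 75, 5)
(399, 183, 592, 292, 62, 6)
(424, 165, 578, 414, 64, 6)
(398, 152, 484, 356, 63, 6)
```

>>> jog_arm(plan=[[0,0,0,-50,40,0,1],[0,0,0,-90,70,0,1],[0,0,0,-90,70,0,1],[0,0,0,-90,70,50,1],[0,0,0,-90,70,100,1],[0,0,0,-90,70,100,1]])

```text
time: 2.05
ee_pos: [0.6593, -0.0432, 0.1153]
eef_rot: [0.738, 0.674, -0.004, -0.004]
ft_force: [-0.6, 1.1, 0.2]
width: 0.0872
grip_force: 0.0
```

```bash
python3 - <<'E'
from h import *
go(wd(0.5,200),.074)
E
```

```text
row [-0.012, 0.001, 0.001] [-2.2, 6.1, 41.3] pos [ 0.6593 -0.0432  0.1153] w 0.0872 t 2.05
```

>>> jog_arm(plan=[[0,0,0,0,0,0,1],[0,0,0,0,0,0,1],[0,0,0,0,0,0,1]])

```text
time: 2.35
ee_pos: [0.6653, -0.0441, 0.1256]
eef_rot: [0.738, 0.674, 0.002, 0.001]
ft_force: [0.1, 0.7, 0.8]
width: 0.0871
grip_force: 0.0
```

```bash
python3 - <<'E'
from h import *
go(wd(0.5,200),.074)
E
```

```text
row [0.004, -0.001, 0.0] [-1.8, -0.6, 51.6] pos [ 0.6653 -0.0441  0.1256] w 0.0871 t 2.35
```

>>> jog_arm(plan=[[0,0,0,-2,0,30,1],[0,0,0,-2,-1,51,1],[0,0,0,-2,-1,51,1],[0,0,0,-2,-1,51,1],[0,0,0,-2,-1,51,-0.2],[0,0,0,-2,-1,51,-0.5],[0,0,0,-2,-1,51,-0.5],[0,0,0,-2,-1,51,-0.5],[0,0,0,-2,-1,51,-0.5],[0,0,0,-2,-1,51,-0.5]], squeeze=30)

```text
time: 3.35
ee_pos: [0.6636, -0.0461, 0.0717]
eef_rot: [0.739, 0.674, 0.001, 0.001]
ft_force: [5.8, -0.9, 0.9]
width: 0.0497
grip_force: 30.0
```

Gripped at 50 mm. Now I pull it out.

>>> jog_arm(plan=[[0,0,0,20,0,0,-0.5],[0,0,0,50,0,0,-0.5],[0,0,0,80,0,0,-0.5],[0,0,0,110,0,0,-0.5],[0,0,0,140,0,0,-0.5],[0,0,0,165,0,0,-0.5],[0,0,0,180,0,0,-0.5],[0,0,0,188,0,0,-0.5],[0,0,0,192,0,0,-0.5],[0,0,0,192,0,0,-0.5],[0,0,0,192,0,0,-0.5]])

```text
time: 4.45
ee_pos: [0.6809, 0.1457, 0.0717]
eef_rot: [0.739, 0.674, 0.001, 0.0]
ft_force: [6.3, 1.4, -3.0]
width: 0.0498
grip_force: 30.0
```

```bash
python3 - <<'E'
from h import *
print(st(status.read_state()['ee_pos']))
E
```

```text
[ -0.86688124 392.26396205]
```

>>> jog_arm(plan=[[0,0,0,2,0,0,-0.5],[0,0,0,4,0,0,-0.5],[0,0,0,6,0,0,-0.5],[0,0,0,8,0,0,-0.5],[0,0,0,8,0,0,-0.5],[0,0,0,8,0,0,-0.5]])

```text
time: 5.05
ee_pos: [0.6811, 0.1479, 0.0717]
eef_rot: [0.74, 0.673, -0.002, 0.002]
ft_force: [-0.8, -12.3, 2.1]
width: 0.0494
grip_force: 30.0
```

>>> jog_arm(plan=[[0,0,0,-6,0,0,0.5],[0,0,0,-6,0,0,1],[0,0,0,-6,0,0,1],[0,0,0,-6,0,0,1],[0,0,0,-6,0,-50,1],[0,0,0,-6,0,-100,1],[0,0,0,-6,-50,-150,1],[0,0,0,-56,-80,-150,1],[0,0,0,-76,-80,-150,1],[0,0,0,-76,-80,-150,1],[0,0,0,-76,-80,-150,1],[0,0,0,-76,-80,-150,1]])

```text
time: 6.25
ee_pos: [0.5943, 0.0861, 0.2213]
eef_rot: [0.738, 0.675, 0.0, -0.0]
ft_force: [1.2, -0.5, -0.3]
width: 0.0872
grip_force: 0.0
```

```bash
python3 - <<'E'
from sl import *
c=snap('wrist');save(c,'w1.png');np.savez('w1.npz',**c)
go(wd(0,0),.2)
for n in('scene','side'):
    c=snap(n);np.savez(n+'1.npz',**c);print(n,*[s for s in sleeves(c) if 300<s[2]<900 and abs(s[3])<600],sep='\n')
    P=cloud(c);S=np.stack([(P[...,:2]-C)@SX,(P[...,:2]-C)@SY],-1)*1000;z=P[...,2]
    for lo,hi in((130,205),(215,310),(350,430)):
        m=(z>.085)&(z<.125)&(abs(S[...,0])<45)&(S[...,1]>lo)&(S[...,1]<hi);q=S[m]
        if len(q):print(lo,len(q),q.min(0),q.max(0),z[m].max())
E
```

```text
row [-0.001, -0.0, 0.002] [-325.2, 81.0, 21.0] pos [0.5942 0.0861 0.2211] w 0.0867 t 6.3
scene
(441, 262, 573, 413, 61, 6)
(408, 252, 589, 293, 61, 6)
(435, 232, 480, 356, 62, 6)
(402, 216, 474, 229, 62, 6)
(226, 140, 454, -511, 74, 6)
130 78 [-19.26416827 148.60772156] [ 15.61439075 181.45006899] 0.11122691995034373
215 33 [-11.34714465 244.01283825] [  7.55363326 263.79595166] 0.10476980042206185
350 55 [-26.52195128 388.03838154] [ 22.73888483 399.9700174 ] 0.11571818003805223
side
(185, 260, 456, -513, 75, 5)
(399, 183, 592, 292, 62, 6)
(424, 165, 574, 411, 64, 17)
(398, 153, 483, 355, 64, 27)
130 86 [-15.21147257 147.94574448] [ 18.97803965 182.07011581] 0.10864355764509304
215 36 [ -9.45806192 244.71528863] [ 11.72502092 266.06832375] 0.1052736945953694
350 74 [-25.01206067 387.76533262] [ 25.64869813 400.80165509] 0.11816658175926631
```

View pics/w1.png

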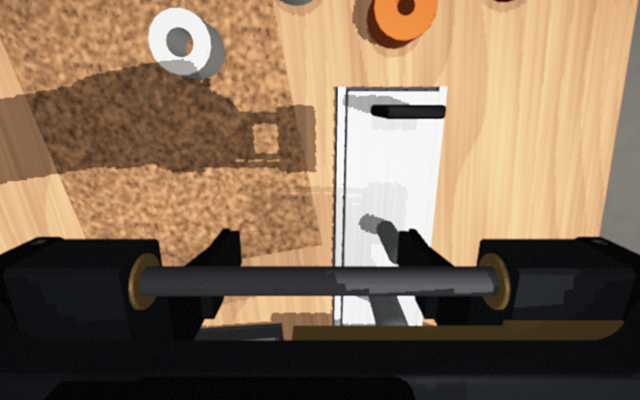

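Wrist view: the narrow sleeve is at (180,43), the paddle at (408,112) and the thin shaft's top at about (368,225). From the views, the thin shaft is at station (0,255) mm. Next I work out the first pick.

```bash
python3 - <<'E'
from sl import *
c=dict(np.load('w1.npz'));print([s for s in sleeves(c) if 300<s[2]<900 and abs(s[3])<600])
print('shaft w',st(ray(c,369,224,.102)),'paddle w',st(ray(c,408,108,.11)))
P=cloud(c);S=np.stack([(P[...,:2]-C)@SX,(P[...,:2]-C)@SY],-1)*1000;z=P[...,2]
for lo,hi in((215,310),(350,430)):
    m=(z>.097)&(z<.125)&(abs(S[...,0])<45)&(S[...,1]>lo)&(S[...,1]<hi);q=S[m]
    if len(q):print(lo,len(q),q.min(0),q.max(0),z[m].max())
print(st([.475,.229]));go([.475,.229],.1)
E
```

```text
[(383, 300, 660, -77, 37, 0), (386, 232, 667, 13, 23, 0), (180, 41, 476, 230, 61, 2)]
shaft w [-33.66689736 292.15121221] paddle w [ -7.32248664 397.4219193 ]
215 21 [ -7.67271904 249.27053928] [ -4.38634073 259.96028593] 0.10086545111384498
350 904 [-25.62819905 389.2204489 ] [ 24.21451107 400.61209816] 0.11138591138394854
[-213.4950955   456.43931053]
row [-0.001, 0.0, 0.002] [132.1, -131.5, 121.0] pos [0.5943 0.0857 0.221 ] w 0.0872 t 6.4
```

>>> jog_arm(plan=[[0,0,0,40,-40,0,1],[0,0,0,80,-80,0,1],[0,0,0,132,-131,40,1],[0,0,0,132,-131,80,1],[0,0,0,132,-131,121,1],[0,0,0,132,-131,121,1],[0,0,0,132,-131,121,1],[0,0,0,132,-131,121,1]])

```text
time: 7.2
ee_pos: [0.4776, 0.2277, 0.1025]
eef_rot: [0.739, 0.674, 0.001, 0.0]
ft_force: [-0.2, 0.5, 0.5]
width: 0.0866
grip_force: 0.0
```

```bash
python3 - <<'E'
from sl import *
go([.4755,.2295],.022)
c=snap('scene');print([s for s in sleeves(c) if 300<s[2]<900 and abs(s[3])<600])
E
```

```text
row [0.002, -0.001, -0.001] [1.5, -2.4, 80.5] pos [0.4776 0.2277 0.1025] w 0.0866 t 7.2
[(441, 262, 573, 412, 61, 6), (408, 252, 589, 291, 61, 6), (435, 232, 480, 357, 61, 6), (404, 213, 461, 230, 43, 0), (226, 141, 455, -510, 74, 11)]
```

>>> jog_arm(plan=[[0,0,0,1,-2,40,1],[0,0,0,1,-2,70,1],[0,0,0,1,-2,80,1],[0,0,0,1,-2,80,1],[0,0,0,1,-2,80,1],[0,0,0,1,-2,80,0],[0,0,0,1,-2,80,0],[0,0,0,1,-2,80,0],[0,0,0,1,-2,80,0],[0,0,0,1,-2,80,0]], squeeze=25)

```text
time: 8.25
ee_pos: [0.4739, 0.2294, 0.0209]
eef_rot: [0.738, 0.674, 0.0, -0.0]
ft_force: [-0.8, -0.2, 3.3]
width: 0.0598
grip_force: 25.0
```

>>> jog_arm(plan=[[0,0,0,0,0,-30,0],[0,0,0,0,0,-70,0],[0,0,0,0,0,-110,0],[0,0,0,0,0,-135,0],[0,0,0,-40,40,-135,0],[0,0,0,-80,80,-135,0],[0,0,0,-120,120,-135,0],[0,0,0,-160,160,-135,0],[0,0,0,-190,195,-135,0],[0,0,0,-200,212,-135,0],[0,0,0,-200,212,-135,0],[0,0,0,-200,212,-135,0]])

```text
time: 9.45
ee_pos: [0.6666, 0.0098, 0.1545]
eef_rot: [0.739, 0.674, -0.001, -0.0]
ft_force: [0.1, -0.3, -1.8]
width: 0.0596
grip_force: 25.0
```

```bash
python3 - <<'E'
from sl import *
go(wd(-.5,254.8),.045)
c=snap('scene');save(c,'s2.png');print([s for s in sleeves(c) if 300<s[2]<900 and abs(s[3])<600])
print(sleeves(c,.207))
c=snap('wrist');save(c,'w2.png')
E
```

```text
row [-0.002, 0.001, -0.002] [-0.8, 2.4, 109.5] pos [0.6666 0.0098 0.1545] w 0.0596 t 9.45
[(441, 262, 574, 413, 61, 6), (407, 252, 588, 291, 61, 6), (435, 232, 480, 356, 61, 6)]
[(62, 367, 1364, -540, 437, 4), (634, 233, 263, 937, 183, 0), (90, 60, 433, -1043, 104, 6)]
```

View pics/w2.png

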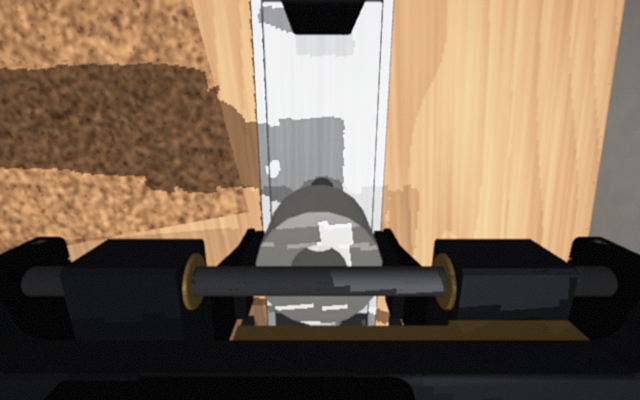

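The wrist view shows the sleeve held between the pads at about (320,260), with the shaft tip peeking out behind it at (321,181), so it is aligned across. Now I lower it in stages.

>>> jog_arm(plan=[[0,0,0,-1,1,15,0],[0,0,0,-1,1,30,0],[0,0,0,-1,1,40,0],[0,0,0,-1,1,50,0],[0,0,0,-1,1,58,0],[0,0,0,-1,1,58,0],[0,0,0,-1,1,58,0]])

```text
time: 10.25
ee_pos: [0.6676, 0.0095, 0.0974]
eef_rot: [0.739, 0.674, -0.0, -0.0]
ft_force: [1.0, -0.7, -2.8]
width: 0.0595
grip_force: 25.0
```

>>> jog_arm(plan=[[0,0,0,0,0,15,0],[0,0,0,0,0,30,0],[0,0,0,0,0,42,0],[0,0,0,0,0,50,0],[0,0,0,0,0,54,0],[0,0,0,0,0,54,0],[0,0,0,0,0,54,0],[0,0,0,0,0,56,0],[0,0,0,0,0,56,0]])

```text
time: 11.15
ee_pos: [0.6678, 0.0096, 0.0419]
eef_rot: [0.739, 0.674, 0.0, 0.0]
ft_force: [2.1, -3.8, -1.6]
width: 0.0596
grip_force: 25.0
```

>>> jog_arm(plan=[[0,0,0,0,0,0,0.5],[0,0,0,0,0,0,1],[0,0,0,0,0,0,1],[0,0,0,0,0,0,1],[0,0,0,0,0,-40,1],[0,0,0,0,0,-80,1],[0,0,0,0,0,-130,1],[0,0,0,45,-30,-150,1],[0,0,0,80,-65,-150,1],[0,0,0,120,-100,-150,1],[0,0,0,160,-150,-150,1],[0,0,0,180,-180,-150,1]])

```text
time: 12.35
ee_pos: [0.5103, 0.2009, 0.1916]
eef_rot: [0.738, 0.675, 0.0, -0.0]
ft_force: [1.1, 0.9, 1.1]
width: 0.087
grip_force: 0.0
```

```bash
python3 - <<'E'
from sl import *
go([.482,.356],.1)
for n in('scene','side','wrist'):
    c=snap(n);print(n,[s for s in sleeves(c) if 300<s[2]<900 and abs(s[3])<600]);print(' on shaft',[s for s in sleeves(c,.07) if 600<s[2]<730 and abs(s[3])<100])
print(wd(-.5,254.8))
E
```

```text
row [0.0, -0.001, 0.001] [151.9, -42.2, 91.7] pos [0.5103 0.2009 0.1916] w 0.087 t 12.35
scene [(441, 261, 573, 412, 61, 6), (408, 252, 589, 292, 61, 6), (435, 232, 479, 355, 62, 27), (226, 141, 457, -509, 74, 6)]
 on shaft [(326, 239, 667, 10, 60, 6)]
side [(184, 261, 456, -513, 75, 5), (399, 183, 592, 292, 62, 16), (424, 165, 577, 412, 66, 6), (398, 151, 484, 359, 62, 26)]
 on shaft [(344, 237, 671, 10, 60, 29)]
wrist [(491, 220, 680, 153, 55, 2), (400, 81, 589, 293, 60, 1), (273, 20, 481, 356, 60, 1)]
 on shaft []
[0.66872812 0.0087848 ]
```

First sleeve is home, with its top at z=0.07. Now the second narrow one, at (0.481,0.356).

>>> jog_arm(plan=[[0,0,0,45,-15,10,1],[0,0,0,90,-30,20,1],[0,0,0,130,-43,40,1],[0,0,0,150,-43,80,1],[0,0,0,150,-43,92,1],[0,0,0,150,-43,92,1],[0,0,0,150,-43,92,1],[0,0,0,150,-43,92,1]])

```text
time: 13.3
ee_pos: [0.4845, 0.3514, 0.1015]
eef_rot: [0.739, 0.673, 0.001, 0.0]
ft_force: [0.7, 0.3, 0.1]
width: 0.0875
grip_force: 0.0
```

```bash
python3 - <<'E'
from sl import *
go([.481,.356],.022)
for n in('scene','side'):
    c=snap(n);print(n,[s for s in sleeves(c) if 300<s[2]<900 and abs(s[3])<600])
E
```

```text
row [0.002, -0.002, -0.002] [4.1, -4.1, 79.5] pos [0.4845 0.3514 0.1015] w 0.0875 t 13.3
scene [(441, 262, 573, 413, 61, 6), (408, 252, 589, 292, 61, 6), (439, 229, 469, 366, 45, 6)]
side [(185, 261, 457, -513, 75, 6), (399, 183, 592, 292, 62, 6), (424, 165, 576, 411, 65, 16), (396, 152, 482, 354, 63, 0)]
```

>>> jog_arm(plan=[[0,0,0,4,-3,40,1],[0,0,0,4,-3,70,1],[0,0,0,4,-3,79,1],[0,0,0,4,-3,79,1],[0,0,0,4,-3,79,1],[0,0,0,4,-3,79,0],[0,0,0,4,-3,79,0],[0,0,0,4,-3,79,0],[0,0,0,4,-3,79,0],[0,0,0,4,-3,79,0]])

```text
time: 14.4
ee_pos: [0.4803, 0.3566, 0.0208]
eef_rot: [0.739, 0.674, 0.0, -0.0]
ft_force: [-1.5, 0.2, 1.7]
width: 0.0585
grip_force: 25.0
```

>>> jog_arm(plan=[[0,0,0,0,0,-40,0],[0,0,0,0,0,-80,0],[0,0,0,0,0,-120,0],[0,0,0,0,0,-140,0],[0,0,0,0,0,-140,0]])

```text
time: 14.9
ee_pos: [0.4816, 0.3575, 0.164]
eef_rot: [0.739, 0.674, 0.003, -0.0]
ft_force: [-0.3, 0.4, -0.9]
width: 0.0587
grip_force: 25.0
```

```bash
python3 - <<'E'
from sl import *
go(wd(-.5,254.8),.160)
E
```

```text
row [0.004, -0.004, 0.0] [-330.3, 218.1, 3.3] pos [0.4816 0.3575 0.164 ] w 0.0587 t 14.9
```

>>> jog_arm(plan=[[0,0,0,-40,25,0,0],[0,0,0,-80,50,0,0],[0,0,0,-120,75,0,0],[0,0,0,-160,105,0,0],[0,0,0,-200,135,0,0],[0,0,0,-240,160,0,0],[0,0,0,-280,190,0,0],[0,0,0,-315,210,0,0],[0,0,0,-330,217,0,0],[0,0,0,-330,217,0,0],[0,0,0,-330,217,0,0],[0,0,0,-330,217,0,0]])

```text
time: 16.1
ee_pos: [0.6657, 0.0105, 0.1599]
eef_rot: [0.738, 0.675, -0.0, -0.001]
ft_force: [0.0, 0.7, -0.4]
width: 0.0587
grip_force: 25.0
```

```bash
python3 - <<'E'
from sl import *
go(wd(-.5,254.8),.095)
c=snap('scene');print(sleeves(c,.07),sleeves(c,.19)); 
save(c,'s3.png');a=c['image'][170:290,250:390]
c=snap('side');b=c['image'][170:290,270:410]
cv2.imwrite('pics/c3.png',cv2.resize(np.hstack([a,b]),None,fx=2.8,fy=2.8,interpolation=cv2.INTER_CUBIC)[:,:,::-1])
E
```

```text
row [-0.001, -0.001, 0.003] [-1.5, 3.2, 64.9] pos [0.6657 0.0105 0.1599] w 0.0587 t 16.1
[(618, 200, 102, 927, 284, 6), (72, 133, 674, -1075, 130, 6), (17, 130, 751, -1282, 133, 6), (114, 86, 436, -1028, 93, 10), (125, 49, 262, -1084, 117, 7)] [(98, 384, 1364, -418, 202, 0), (33, 350, 1365, -649, 249, 0), (632, 229, 237, 940, 232, 5), (260, 195, 645, -244, 262, 5), (3, 106, 721, -1253, 87, 6), (96, 68, 462, -1076, 183, 6)]
```

View pics/c3.png

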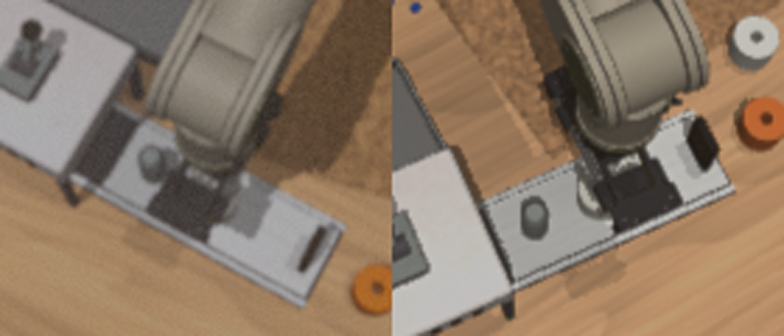

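The crop shows the gripper over the thin shaft, with the lower sleeve seated and the thick shaft clear at (152,160). I lower the second sleeve.

>>> jog_arm(plan=[[0,0,0,-1,2,10,0],[0,0,0,-1,2,25,0],[0,0,0,-1,2,40,0],[0,0,0,-1,2,50,0],[0,0,0,-1,2,58,0],[0,0,0,-1,2,64,0],[0,0,0,-1,2,66,0],[0,0,0,-1,2,66,0],[0,0,0,-1,2,68,0],[0,0,0,-1,2,68,0]])

```text
time: 17.2
ee_pos: [0.6684, 0.007, 0.0927]
eef_rot: [0.739, 0.674, 0.0, 0.0]
ft_force: [-0.3, 0.5, -1.7]
width: 0.0582
grip_force: 25.0
```

>>> jog_arm(plan=[[0,0,0,0,0,0,0.5],[0,0,0,0,0,0,1],[0,0,0,0,0,0,1],[0,0,0,0,0,0,1],[0,0,0,0,0,-40,1],[0,0,0,0,0,-80,1],[0,0,0,0,0,-110,1],[0,0,0,45,-20,-120,1],[0,0,0,90,-40,-120,1],[0,0,0,130,-60,-120,1],[0,0,0,150,-80,-120,1],[0,0,0,150,-80,-120,1]])

```text
time: 18.4
ee_pos: [0.5999, 0.169, 0.2126]
eef_rot: [0.736, 0.677, 0.0, -0.001]
ft_force: [0.8, 0.2, 0.5]
width: 0.087
grip_force: 0.0
```

```bash
python3 - <<'E'
from sl import *
go([.590,.292],.1)
for n in('scene','side','wrist'):
    c=snap(n);print(n,[s for s in sleeves(c) if 300<s[2]<900 and abs(s[3])<600]);print(' on shaft',[s for s in sleeves(c,.12) if 600<s[2]<730 and abs(s[3])<100])
E
```

```text
row [-0.001, -0.002, 0.007] [121.5, -20.1, 112.9] pos [0.5999 0.169  0.2126] w 0.087 t 18.4
scene [(441, 262, 573, 413, 60, 6), (408, 252, 588, 291, 61, 6), (226, 141, 456, -512, 78, 6)]
 on shaft [(325, 236, 668, 9, 62, 6)]
side [(184, 260, 455, -514, 74, 0), (402, 180, 588, 304, 52, 0), (424, 164, 575, 413, 62, 16)]
 on shaft [(344, 233, 670, 8, 60, 5)]
wrist [(292, 45, 590, 293, 60, 1)]
 on shaft [(400, 321, 669, 35, 40, 2)]
```

>>> jog_arm(plan=[[0,0,0,45,-8,0,1],[0,0,0,90,-16,20,1],[0,0,0,121,-19,60,1],[0,0,0,121,-19,100,1],[0,0,0,121,-19,113,1],[0,0,0,121,-19,113,1],[0,0,0,121,-19,113,1]])

```text
time: 19.25
ee_pos: [0.596, 0.2843, 0.1016]
eef_rot: [0.739, 0.673, 0.001, 0.001]
ft_force: [0.3, -0.6, 0.8]
width: 0.0868
grip_force: 0.0
```

```bash
python3 - <<'E'
from sl import *
go([.590,.2925],.022)
for n in('scene','side'):
    c=snap(n);print(n,[s for s in sleeves(c) if 300<s[2]<900 and abs(s[3])<600])
E
```

```text
row [0.002, -0.001, -0.003] [7.6, -7.0, 79.6] pos [0.596  0.2843 0.1016] w 0.0868 t 19.25
scene [(441, 262, 573, 412, 61, 6), (408, 253, 593, 294, 44, 6), (225, 141, 457, -510, 74, 6)]
side [(184, 260, 456, -513, 75, 0), (398, 184, 591, 290, 60, 17), (426, 166, 579, 414, 62, 0)]
```

>>> jog_arm(plan=[[0,0,0,7,-6,0,1],[0,0,0,7,-6,40,1],[0,0,0,7,-6,70,1],[0,0,0,7,-6,79,1],[0,0,0,7,-6,79,1],[0,0,0,7,-6,79,1],[0,0,0,7,-6,79,0],[0,0,0,7,-6,79,0],[0,0,0,7,-6,79,0],[0,0,0,7,-6,79,0],[0,0,0,7,-6,79,0]])

```text
time: 20.45
ee_pos: [0.589, 0.2935, 0.0209]
eef_rot: [0.739, 0.674, 0.0, -0.0]
ft_force: [-0.6, 0.3, 0.8]
width: 0.0583
grip_force: 25.0
```

>>> jog_arm(plan=[[0,0,0,0,0,-40,0],[0,0,0,0,0,-80,0],[0,0,0,0,0,-120,0],[0,0,0,0,0,-160,0],[0,0,0,0,-45,-180,0],[0,0,0,0,-90,-180,0],[0,0,0,0,-135,-180,0],[0,0,0,0,-135,-180,0],[0,0,0,0,-135,-180,0],[0,0,0,0,-135,-180,0]])

```text
time: 21.45
ee_pos: [0.4553, 0.3053, 0.2007]
eef_rot: [0.739, 0.674, 0.0, 0.0]
ft_force: [0.2, -0.4, -1.8]
width: 0.059
grip_force: 25.0
```

```bash
python3 - <<'E'
from sl import *
s=status.read_state()
for n in('scene','side'):
    c=snap(n);P=cloud(c);z=P[...,2];hs=cv2.cvtColor(c['image'],cv2.COLOR_RGB2HSV)
    # tray rim: points 24-36mm high near tray
    m=(z>.024)&(z<.036)&(P[...,0]>.33)&(P[...,0]<.56)&(P[...,1]>-.36)&(P[...,1]<-.08)&(hs[...,1]<70)
    w=(P[m][:,:2]*1000);print(n,len(w),w.min(0),w.max(0),cv2.minAreaRect(w.astype(np.float32)))
    print([q for q in sleeves(c) if 300<q[2]<900 and abs(q[3])<600])
go([.445,-.2],.2);print(st([.443,-.222]))
E
```

```text
scene 141 [ 368.63541447 -319.09951458] [ 520.88931917 -126.942785  ] ((444.9886474609375, -222.37217712402344), (191.6602020263672, 148.02764892578125), 88.52787017822266)
[(441, 262, 573, 413, 61, 6)]
side 143 [ 372.42479283 -317.24570164] [ 514.86218574 -128.21705235] ((442.8869323730469, -221.99993896484375), (189.09197998046875, 139.33255004882812), 88.54841613769531)
[(184, 261, 457, -513, 75, 8), (424, 165, 576, 412, 63, 16)]
row [0.0, 0.0, -0.001] [-503.9, 36.2, 0.7] pos [0.4555 0.3051 0.2004] w 0.0591 t 21.55
[-204.25141409    4.39998221]
```

```bash
python3 - <<'E'
from sl import *
go([.437,-.267],.2)
E
```

```text
row [0.0, 0.0, -0.001] [-571.4, 34.5, 0.7] pos [0.4555 0.3051 0.2004] w 0.0591 t 21.55
```

>>> jog_arm(plan=[[0,0,0,-45,3,0,0],[0,0,0,-90,6,0,0],[0,0,0,-135,9,0,0],[0,0,0,-180,12,0,0],[0,0,0,-230,14,0,0],[0,0,0,-280,17,0,0],[0,0,0,-330,20,0,0],[0,0,0,-380,23,0,0],[0,0,0,-430,26,0,0],[0,0,0,-480,29,0,0],[0,0,0,-530,32,0,0],[0,0,0,-571,34,0,0]])

```text
time: 22.75
ee_pos: [0.4359, -0.2698, 0.2012]
eef_rot: [0.739, 0.673, 0.0, 0.001]
ft_force: [0.4, 1.0, -1.8]
width: 0.059
grip_force: 25.0
```

>>> jog_arm(plan=[[0,0,0,0,0,0,0],[0,0,0,0,0,0,0],[0,0,0,0,0,0,0]])

```text
time: 23.05
ee_pos: [0.4367, -0.2655, 0.2004]
eef_rot: [0.738, 0.674, -0.0, -0.0]
ft_force: [0.3, -0.2, -1.6]
width: 0.0589
grip_force: 25.0
```

```bash
python3 - <<'E'
from sl import *
go([.437,-.267],.028)
c=snap('wrist');save(c,'w4.png')
E
```

```text
row [-0.0, -0.0, 0.001] [-1.5, 0.5, 172.4] pos [ 0.4367 -0.2655  0.2004] w 0.0589 t 23.05
```

View pics/w4.png

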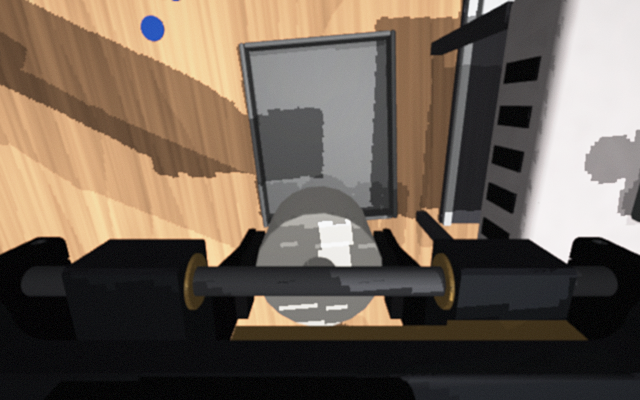

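```bash
python3 - <<'E'
from sl import *
c=snap('wrist')
for u,v in((242,45),(393,33),(262,217),(395,215)):
    print(u,v,ray(c,u,v,.03).round(3), cloud(c)[v,u].round(3))
print(c['world_from_camera'].round(3))
for n in('scene','side'):
    c=snap(n);P=cloud(c);z=P[...,2];hs=cv2.cvtColor(c['image'],cv2.COLOR_RGB2HSV)
    m=(z>.024)&(z<.036)&(P[...,0]>.33)&(P[...,0]<.56)&(P[...,1]>-.36)&(P[...,1]<-.08)&(hs[...,1]<70)
    print(n,(P[m].min(0)).round(3),P[m].max(0).round(3))
E
```

```text
242 45 [ 0.377 -0.129  0.03 ] [ 0.376 -0.129  0.029]
393 33 [ 0.52  -0.132  0.03 ] [ 0.52  -0.132  0.03 ]
262 217 [ 0.371 -0.304  0.03 ] [ 0.371 -0.304  0.029]
395 215 [ 0.517 -0.315  0.03 ] [ 0.518 -0.315  0.029]
[[ 0.996 -0.087 -0.025  0.445]
 [-0.091 -0.957 -0.275 -0.19 ]
 [ 0.     0.276 -0.961  0.362]
 [ 0.     0.     0.     1.   ]]
scene [ 0.372 -0.318  0.024] [ 0.521 -0.127  0.036]
side [ 0.373 -0.317  0.024] [ 0.516 -0.128  0.036]
```

Wrist view: the tray corners are at (242,45), (393,33), (395,215) and about (262,217). They match the measured tray, and the sleeve hangs over its near end. Now I lower it in.

>>> jog_arm(plan=[[0,0,0,-1,0,40,0],[0,0,0,-1,0,80,0],[0,0,0,-1,0,115,0],[0,0,0,-1,0,145,0],[0,0,0,-1,0,165,0],[0,0,0,-1,0,172,0],[0,0,0,-1,0,172,0],[0,0,0,-1,0,173,0]])

```text
time: 24.05
ee_pos: [0.4372, -0.2672, 0.0286]
eef_rot: [0.738, 0.674, 0.001, 0.001]
ft_force: [-0.1, -0.2, -1.2]
width: 0.0586
grip_force: 25.0
```

>>> jog_arm(plan=[[0,0,0,0,0,0,0.6],[0,0,0,0,0,0,0.6],[0,0,0,0,0,0,0.6],[0,0,0,0,0,-40,0.6],[0,0,0,0,0,-80,0.6],[0,0,0,0,0,-130,1],[0,0,0,30,0,-170,1],[0,0,0,80,-3,-180,1],[0,0,0,130,-6,-180,1],[0,0,0,180,-9,-180,1],[0,0,0,230,-12,-180,1],[0,0,0,280,-15,-180,1]])

```text
time: 25.25
ee_pos: [0.4466, 0.0137, 0.2082]
eef_rot: [0.739, 0.674, 0.001, -0.0]
ft_force: [2.0, -0.1, 0.5]
width: 0.0868
grip_force: 0.0
```

```bash
python3 - <<'E'
from sl import *
for n in('scene','side'):
    c=snap(n);print(n,[s for s in sleeves(c) if 300<s[2]<900 and abs(s[3])<600])
go([.575,.4125],.15)
E
```

```text
scene [(441, 261, 573, 412, 61, 6), (284, 157, 436, -266, 65, 6), (226, 141, 456, -511, 73, 6)]
side [(185, 260, 456, -513, 75, 6), (244, 220, 439, -266, 63, 6), (424, 164, 575, 413, 62, 6)]
row [0.0, -0.001, 0.009] [403.5, 95.7, 58.2] pos [0.4465 0.0182 0.2077] w 0.0871 t 25.35
```

>>> jog_arm(plan=[[0,0,0,40,10,0,1],[0,0,0,80,20,0,1],[0,0,0,125,30,0,1],[0,0,0,170,40,0,1],[0,0,0,215,50,0,1],[0,0,0,260,60,0,1],[0,0,0,305,70,0,1],[0,0,0,350,82,30,1],[0,0,0,390,92,50,1],[0,0,0,400,95,58,1],[0,0,0,400,95,100,1],[0,0,0,400,95,108,1]])

```text
time: 26.55
ee_pos: [0.5761, 0.3997, 0.0951]
eef_rot: [0.739, 0.674, -0.003, 0.0]
ft_force: [-0.7, -1.2, -0.4]
width: 0.0869
grip_force: 0.0
```

>>> jog_arm(plan=[[0,0,0,0,0,0,1],[0,0,0,0,0,0,1],[0,0,0,0,0,0,1]])

```text
time: 26.85
ee_pos: [0.5788, 0.4016, 0.1021]
eef_rot: [0.739, 0.674, 0.002, 0.0]
ft_force: [0.6, -0.2, 0.5]
width: 0.0868
grip_force: 0.0
```

```bash
python3 - <<'E'
from sl import *
for n in('scene','side'):
    c=snap(n);print(n,[s for s in sleeves(c) if 300<s[2]<900 and abs(s[3])<600])
go([.575,.4125],.022)
E
```

```text
scene [(444, 262, 571, 423, 43, 0), (284, 157, 437, -267, 64, 6), (226, 141, 457, -510, 74, 6)]
side [(185, 260, 456, -514, 75, 5), (243, 220, 441, -267, 65, 8), (423, 165, 575, 410, 64, 6)]
row [0.002, -0.002, 0.0] [10.3, -4.5, 79.5] pos [0.5784 0.4017 0.1015] w 0.0872 t 26.95
```

>>> jog_arm(plan=[[0,0,0,10,-4,0,1],[0,0,0,10,-4,40,1],[0,0,0,10,-4,70,1],[0,0,0,10,-4,79,1],[0,0,0,10,-4,79,1],[0,0,0,10,-4,79,1],[0,0,0,10,-4,79,0],[0,0,0,10,-4,79,0],[0,0,0,10,-4,79,0],[0,0,0,10,-4,79,0],[0,0,0,10,-4,79,0]])

```text
time: 28.05
ee_pos: [0.5747, 0.4118, 0.0209]
eef_rot: [0.739, 0.674, 0.0, -0.0]
ft_force: [-0.2, 0.2, 1.8]
width: 0.059
grip_force: 24.8
```

>>> jog_arm(plan=[[0,0,0,0,0,-40,0],[0,0,0,0,0,-80,0],[0,0,0,0,0,-120,0],[0,0,0,0,0,-160,0],[0,0,0,0,-45,-180,0],[0,0,0,0,-90,-180,0],[0,0,0,-40,-120,-180,0],[0,0,0,-80,-125,-180,0],[0,0,0,-125,-125,-180,0],[0,0,0,-170,-125,-180,0],[0,0,0,-215,-125,-180,0],[0,0,0,-260,-125,-180,0]])

```text
time: 29.25
ee_pos: [0.4261, 0.1623, 0.2004]
eef_rot: [0.739, 0.674, 0.0, -0.0]
ft_force: [1.5, 0.2, -0.3]
width: 0.059
grip_force: 24.8
```

```bash
python3 - <<'E'
from sl import *
go([.437,-.177],.2)
c=snap('scene');print([s for s in sleeves(c) if 300<s[2]<900 and abs(s[3])<600])
E
```

```text
row [-0.0, -0.001, 0.0] [-336.9, 41.8, 0.2] pos [0.4261 0.1623 0.2004] w 0.059 t 29.25
[(284, 157, 439, -268, 67, 6)]
```

>>> jog_arm(plan=[[0,0,0,-40,15,0,0],[0,0,0,-85,25,0,0],[0,0,0,-130,30,0,0],[0,0,0,-175,35,0,0],[0,0,0,-220,38,0,0],[0,0,0,-265,40,0,0],[0,0,0,-305,41,0,0],[0,0,0,-330,41,0,0],[0,0,0,-336,41,0,0],[0,0,0,-336,41,0,0],[0,0,0,-336,41,0,0],[0,0,0,-336,41,0,0]])

```text
time: 30.5
ee_pos: [0.4371, -0.1727, 0.2004]
eef_rot: [0.738, 0.675, 0.0, -0.0]
ft_force: [0.9, 1.3, -0.9]
width: 0.0589
grip_force: 24.8
```

```bash
python3 - <<'E'
from sl import *
go([.437,-.177],.028)
E
```

```text
row [-0.0, -0.0, 0.002] [-4.3, 0.3, 172.4] pos [ 0.4371 -0.1727  0.2004] w 0.0589 t 30.5
```

>>> jog_arm(plan=[[0,0,0,-4,0,40,0],[0,0,0,-4,0,80,0],[0,0,0,-4,0,115,0],[0,0,0,-4,0,145,0],[0,0,0,-4,0,165,0],[0,0,0,-4,0,172,0],[0,0,0,-4,0,172,0],[0,0,0,-4,0,173,0]])

```text
time: 31.3
ee_pos: [0.4373, -0.178, 0.0285]
eef_rot: [0.738, 0.674, 0.001, 0.0]
ft_force: [-0.0, -0.1, -0.8]
width: 0.0588
grip_force: 24.8
```

>>> jog_arm(plan=[[0,0,0,0,0,0,0.6],[0,0,0,0,0,0,0.6],[0,0,0,0,0,0,0.6],[0,0,0,0,0,-40,0.6],[0,0,0,0,0,-80,0.6],[0,0,0,0,0,-130,1],[0,0,0,30,0,-170,1],[0,0,0,80,0,-180,1],[0,0,0,130,0,-180,1],[0,0,0,180,0,-180,1],[0,0,0,230,0,-180,1],[0,0,0,280,0,-180,1]])

```text
time: 32.5
ee_pos: [0.4614, 0.098, 0.208]
eef_rot: [0.739, 0.674, 0.001, -0.0]
ft_force: [1.3, -0.6, 0.5]
width: 0.0869
grip_force: 0.0
```

```bash
python3 - <<'E'
from sl import *
for n in('scene','side'):
    c=snap(n);print(n,[s for s in sleeves(c) if 300<s[2]<900 and abs(s[3])<600],[s for s in sleeves(c,.12) if 600<s[2]<730 and abs(s[3])<100])
    if n=='scene': save(c,'s5.png')
go(wd(-.3,394.5),.2)
E
```

```text
scene [(305, 166, 437, -174, 66, 6), (284, 156, 437, -267, 64, 6)] [(325, 236, 668, 8, 60, 5)]
side [(185, 260, 457, -513, 76, 5), (243, 220, 440, -267, 64, 6), (267, 209, 441, -174, 63, 6)] [(344, 233, 670, 7, 61, 28)]
row [0.0, -0.0, 0.009] [63.0, 216.2, 7.6] pos [0.461  0.1028 0.2075] w 0.0874 t 32.6
```

View pics/s5.png

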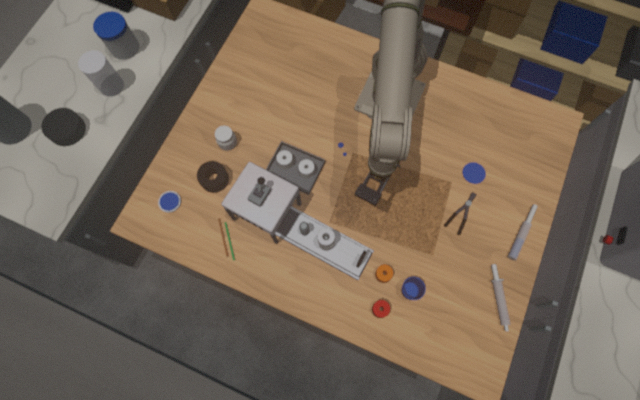

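The scene view shows both tight sleeves in the tray at (284,156) and (306,166), the narrow pair on the thin shaft at (325,236), and no stray sleeves. Next I grip the handle.

>>> jog_arm(plan=[[0,0,0,12,40,0,1],[0,0,0,24,80,0,1],[0,0,0,36,120,0,1],[0,0,0,48,165,0,1],[0,0,0,60,200,0,1],[0,0,0,60,216,0,1],[0,0,0,60,216,0,1],[0,0,0,60,216,30,1],[0,0,0,60,216,65,1],[0,0,0,60,216,75,1],[0,0,0,60,216,75,1],[0,0,0,60,216,75,1]])

```text
time: 33.8
ee_pos: [0.6825, 0.1362, 0.1345]
eef_rot: [0.738, 0.674, 0.001, 0.0]
ft_force: [1.1, 0.3, -0.0]
width: 0.0869
grip_force: 0.0
```

```bash
python3 - <<'E'
from h import *
go(wd(-.3,394.5),.074)
E
```

```text
row [0.002, -0.001, 0.0] [11.5, -2.0, 60.5] pos [0.6825 0.1362 0.1345] w 0.0869 t 33.8
```

>>> jog_arm(plan=[[0,0,0,11,-2,20,1],[0,0,0,11,-2,50,1],[0,0,0,11,-2,60,1],[0,0,0,11,-2,60,1],[0,0,0,11,-2,60,1],[0,0,0,11,-2,60,-0.2],[0,0,0,11,-2,60,-0.5],[0,0,0,11,-2,60,-0.5],[0,0,0,11,-2,60,-0.5],[0,0,0,11,-2,60,-0.5]], squeeze=35)

```text
time: 34.8
ee_pos: [0.6811, 0.1473, 0.0727]
eef_rot: [0.739, 0.674, 0.0, -0.0]
ft_force: [0.8, 0.3, -1.3]
width: 0.0545
grip_force: 0.0
```

>>> jog_arm(plan=[[0,0,0,-10,0,0,-0.5],[0,0,0,-30,0,0,-0.5],[0,0,0,-50,0,0,-0.5],[0,0,0,-70,0,0,-0.5],[0,0,0,-90,0,0,-0.5],[0,0,0,-110,0,0,-0.5],[0,0,0,-130,0,0,-0.5],[0,0,0,-150,0,0,-0.5],[0,0,0,-170,0,0,-0.5],[0,0,0,-188,0,0,-0.5],[0,0,0,-200,0,0,-0.5],[0,0,0,-205,0,0,-0.5]])

```text
time: 36.0
ee_pos: [0.6623, -0.0601, 0.0724]
eef_rot: [0.739, 0.674, -0.0, 0.001]
ft_force: [5.8, 2.0, -4.9]
width: 0.0499
grip_force: 35.0
```

>>> jog_arm(plan=[[0,0,0,-2,0,0,-0.5],[0,0,0,-4,0,0,-0.5],[0,0,0,-6,0,0,-0.5],[0,0,0,-8,0,0,-0.5],[0,0,0,-10,0,0,-0.5],[0,0,0,-10,0,0,-0.5]])

```text
time: 36.6
ee_pos: [0.6618, -0.0657, 0.0724]
eef_rot: [0.738, 0.675, 0.001, -0.001]
ft_force: [4.5, 7.0, -4.0]
width: 0.0495
grip_force: 35.0
```

```bash
python3 - <<'E'
from h import *
print(st(status.read_state()['ee_pos']))
E
```

```text
[ -0.61343396 179.95412064]
```

>>> jog_arm(plan=[[0,0,0,-2,0,0,-0.5],[0,0,0,-4,0,0,-0.5],[0,0,0,-4,0,0,-0.5],[0,0,0,-4,0,0,-0.5]])

```text
time: 37.0
ee_pos: [0.6618, -0.0657, 0.0724]
eef_rot: [0.737, 0.676, 0.003, -0.003]
ft_force: [2.1, 17.7, -0.4]
width: 0.0498
grip_force: 35.0
```

At the stop: the force rose to 17.7 N with no motion. I release, rise and check.

>>> jog_arm(plan=[[0,0,0,7,0,0,-0.5],[0,0,0,7,0,0,0.5],[0,0,0,7,0,0,1],[0,0,0,7,0,0,1],[0,0,0,7,0,0,1],[0,0,0,7,0,-45,1],[0,0,0,7,0,-90,1],[0,0,0,7,0,-135,1],[0,0,0,7,0,-180,0],[0,0,0,7,0,-225,-1],[0,0,0,7,-45,-245,-1],[0,0,0,7,-90,-245,-1]])

```text
time: 38.2
ee_pos: [0.5728, -0.0576, 0.3201]
eef_rot: [0.739, 0.674, 0.001, 0.002]
ft_force: [-1.8, -0.0, 2.2]
width: 0.0632
grip_force: 0.0
```

```bash
python3 - <<'E'
from sl import *
for n in('scene','side'):
    c=snap(n);P=cloud(c);S=np.stack([(P[...,:2]-C)@SX,(P[...,:2]-C)@SY],-1)*1000;z=P[...,2]
    m=(z>.09)&(z<.125)&(abs(S[...,0])<60)&(S[...,1]>130)&(S[...,1]<300);q=S[m]
    print('paddle',len(q),*( [q.min(0),q.max(0)] if len(q) else []))
    m=(z>.265)&(z<.3)&(abs(S[...,0])<60)&(abs(S[...,1])<40);q=P[m]
    print('ball',len(q),S[m].min(0),S[m].max(0),q[:,2].max())
go(wd(-95,0),.262)
E
```

```text
paddle 59 [-25.86016232 179.6123251 ] [ 22.97664651 192.88820938]
ball 50 [-40.67036641 -13.64954695] [-17.66842526  11.93617386] 0.290690832673556
paddle 60 [-24.21244751 180.32008892] [ 26.09284399 192.181679  ]
ball 64 [-40.62825777 -11.67153954] [-15.99934602  12.50201424] 0.2846746715038837
row [-0.002, -0.005, -0.001] [-180.7, 0.5, 54.8] pos [ 0.5677 -0.0566  0.3177] w 0.0551 t 38.3
```

The paddle reads 186 mm, probably 1–2 mm out because my back-off tugged it. I push it home again with closed fingers.

```bash
python3 - <<'E'
from h import *
go(wd(0,240),.085)
E
```

```text
row [-0.002, -0.005, -0.001] [58.5, 95.5, 232.9] pos [ 0.5677 -0.0566  0.3177] w 0.0551 t 38.3
```

>>> jog_arm(plan=[[0,0,0,30,0,0,-1],[0,0,0,53,40,0,-1],[0,0,0,53,85,0,-1],[0,0,0,53,92,0,-1],[0,0,0,53,92,40,-1],[0,0,0,53,92,90,-1],[0,0,0,53,92,140,-1],[0,0,0,53,92,190,-1],[0,0,0,53,92,230,-1],[0,0,0,53,92,230,-1],[0,0,0,53,92,230,-1],[0,0,0,53,92,230,-1]])

```text
time: 39.5
ee_pos: [0.6702, -0.0119, 0.0906]
eef_rot: [0.739, 0.674, 0.001, 0.001]
ft_force: [0.2, 0.4, -0.3]
width: 0.0007
grip_force: 0.0
```

```bash
python3 - <<'E'
from h import *
go(wd(0,202),.085);print(st(status.read_state()['ee_pos']))
E
```

```text
row [0.004, -0.0, -0.0] [-32.3, -2.9, 5.6] pos [ 0.6702 -0.0119  0.0906] w 0.0007 t 39.5
[  2.86994739 234.31301093]
```

>>> jog_arm(plan=[[0,0,0,-10,-3,0,-1],[0,0,0,-20,-3,0,-1],[0,0,0,-28,-3,0,-1],[0,0,0,-32,-3,0,-1],[0,0,0,-34,-3,0,-1],[0,0,0,-36,-3,0,-1],[0,0,0,-38,-3,0,-1],[0,0,0,-38,-3,0,-1]])

```text
time: 40.3
ee_pos: [0.6629, -0.0437, 0.0882]
eef_rot: [0.737, 0.676, 0.002, -0.002]
ft_force: [-2.4, 14.4, 7.9]
width: 0.0008
grip_force: 6.9
```

```bash
python3 - <<'E'
from h import *
print(st(status.read_state()['ee_pos']))
E
```

```text
[ -1.48267611 201.96095999]
```

>>> jog_arm(plan=[[0,0,0,-2,0,0,-1],[0,0,0,-4,0,0,-1],[0,0,0,-4,0,0,-1]])

```text
time: 40.6
ee_pos: [0.6629, -0.0438, 0.0882]
eef_rot: [0.736, 0.677, 0.004, -0.004]
ft_force: [-3.9, 24.1, 10.8]
width: 0.0001
grip_force: 11.6
```

>>> jog_arm(plan=[[0,0,0,15,0,0,-1],[0,0,0,40,0,0,-1],[0,0,0,40,0,-50,-1],[0,0,0,40,0,-100,-1],[0,0,0,40,0,-150,-1],[0,0,0,40,0,-200,-1],[0,0,0,40,0,-240,-1],[0,0,0,40,-45,-240,-1],[0,0,0,0,-90,-240,-1],[0,0,0,-40,-100,-240,-1],[0,0,0,-40,-100,-240,-1],[0,0,0,-40,-100,-240,-1]])

```text
time: 41.8
ee_pos: [0.5581, -0.085, 0.3281]
eef_rot: [0.739, 0.673, 0.001, -0.0]
ft_force: [0.6, 1.5, -0.0]
width: 0.0004
grip_force: 0.0
```

```bash
python3 - <<'E'
from sl import *
for n in('scene','side'):
    c=snap(n);P=cloud(c);S=np.stack([(P[...,:2]-C)@SX,(P[...,:2]-C)@SY],-1)*1000;z=P[...,2]
    m=(z>.09)&(z<.125)&(abs(S[...,0])<60)&(S[...,1]>130)&(S[...,1]<300);q=S[m]
    print('paddle',len(q),*( [q.min(0),q.max(0)] if len(q) else []))
go(wd(-95,0),.262)
E
```

```text
paddle 61 [-24.54203419 177.78585904] [ 22.79072425 191.12034866]
paddle 65 [-25.36215465 178.74428402] [ 26.01194461 190.31515443]
row [0.0, -0.0, 0.001] [-153.6, 6.3, 65.4] pos [ 0.559  -0.0828  0.3275] w 0.0006 t 41.9
```

The sledge is fully home, with the paddle at 184.5 mm. Now the switch.

>>> jog_arm(plan=[[0,0,0,-45,4,0,-1],[0,0,0,-90,5,0,-1],[0,0,0,-135,5,0,-1],[0,0,0,-153,5,0,-1],[0,0,0,-153,5,30,-1],[0,0,0,-153,5,60,-1],[0,0,0,-153,5,65,-1],[0,0,0,-153,5,65,-1],[0,0,0,-153,5,65,-1]])

```text
time: 42.8
ee_pos: [0.5505, -0.2363, 0.2638]
eef_rot: [0.738, 0.675, 0.0, 0.001]
ft_force: [-0.7, -1.0, 0.3]
width: 0.0002
grip_force: 0.0
```

```bash
python3 - <<'E'
from h import *
go(wd(2,0),.262);print(st(status.read_state()['ee_pos']))
E
```

```text
row [0.001, 0.001, 0.001] [-0.0, 97.9, 1.9] pos [ 0.5505 -0.2363  0.2638] w 0.0002 t 42.8
[-9.59310990e+01 -7.24326704e-02]
```

>>> jog_arm(plan=[[0,0,0,0,20,2,-1],[0,0,0,0,35,2,-1],[0,0,0,0,45,2,-1],[0,0,0,0,55,2,-1],[0,0,0,0,65,2,-1],[0,0,0,0,75,2,-1],[0,0,0,0,85,2,-1],[0,0,0,0,92,2,-1],[0,0,0,0,97,2,-1],[0,0,0,0,97,2,-1],[0,0,0,0,97,2,-1]])

```text
time: 43.9
ee_pos: [0.6463, -0.2453, 0.2606]
eef_rot: [0.739, 0.674, 0.0, 0.0]
ft_force: [0.8, 0.4, 0.5]
width: 0.0003
grip_force: 0.0
```

>>> jog_arm(plan=[[0,0,0,0,3,0,-1],[0,0,0,0,6,0,-1],[0,0,0,0,6,0,-1]])

```text
time: 44.2
ee_pos: [0.6523, -0.2458, 0.2605]
eef_rot: [0.739, 0.674, -0.0, -0.0]
ft_force: [-1.6, 0.4, 0.7]
width: 0.0003
grip_force: 0.6
```

```bash
python3 - <<'E'
from h import *
s=status.read_state();print(st(s['ee_pos']),s['ft_force'])
for n in('scene','side'):
    c=snap(n);P=cloud(c);S=np.stack([(P[...,:2]-C)@SX,(P[...,:2]-C)@SY],-1)*1000;z=P[...,2]
    m=(z>.262)&(z<.3)&(abs(S[...,0])<80)&(abs(S[...,1])<20);q=S[m]
    print('ball',len(q),*( [q.min(0),q.max(0)] if len(q) else []))
E
```

```text
[ 6.32008584 -0.25458833] [-1.616217    0.37326965  0.67280412]
ball 11 [24.36555503 -2.57121634] [39.81907355 12.07036914]
ball 44 [ 28.14513343 -12.84451636] [42.07093014 12.37981761]
```

>>> jog_arm(plan=[[0,0,0,0,3,0,-1],[0,0,0,0,6,0,-1],[0,0,0,0,6,0,-1]])

```text
time: 44.6
ee_pos: [0.6532, -0.2461, 0.2603]
eef_rot: [0.739, 0.673, -0.002, -0.005]
ft_force: [-28.8, 9.4, 9.8]
width: 0.0002
grip_force: 15.0
```

At the end stop, with 29 N reaction. I back away, rise and check everything.

>>> jog_arm(plan=[[0,0,0,0,-25,0,-1],[0,0,0,0,-70,0,-1],[0,0,0,0,-115,-20,-1],[0,0,0,0,-150,-60,-1],[0,0,0,40,-170,-60,-1],[0,0,0,85,-180,-60,-1],[0,0,0,130,-180,-60,-1],[0,0,0,175,-180,-60,-1],[0,0,0,220,-180,-60,-1],[0,0,0,265,-180,-60,-1],[0,0,0,265,-180,-60,-1],[0,0,0,265,-180,-60,-1]])

```text
time: 45.8
ee_pos: [0.5032, 0.0346, 0.3206]
eef_rot: [0.738, 0.675, 0.0, 0.0]
ft_force: [0.4, -0.5, -0.1]
width: 0.0003
grip_force: 0.0
```

```bash
python3 - <<'E'
from sl import *
ims=[]
for n in('scene','side'):
    c=snap(n);P=cloud(c);S=np.stack([(P[...,:2]-C)@SX,(P[...,:2]-C)@SY],-1)*1000;z=P[...,2]
    m=(z>.262)&(z<.3)&(abs(S[...,0])<80)&(abs(S[...,1])<20);q=S[m];print('ball',len(q),q.min(0),q.max(0))
    m=(z>.09)&(z<.125)&(abs(S[...,0])<60)&(S[...,1]>130)&(S[...,1]<300);q=S[m];print('paddle',q.min(0),q.max(0))
    print([s for s in sleeves(c) if 300<s[2]<900 and abs(s[3])<600])
    u,v=(150,110) if n=='scene' else (160,130)
    ims.append(cv2.resize(c['image'][v:v+200,u:u+260],None,fx=1.5,fy=1.5))
cv2.imwrite('pics/f.png',np.hstack(ims)[:,:,::-1])
E
```

```text
ball 52 [ 14.53171116 -10.99491999] [38.97577464 12.14312563]
paddle [-26.80450393 178.25230266] [ 22.73058256 190.63092726]
[(306, 166, 437, -175, 63, 11), (284, 157, 438, -268, 65, 6)]
ball 67 [ 19.12532125 -12.7261028 ] [42.70499733 12.43957548]
paddle [-24.68540333 178.34163809] [ 26.65734929 190.45697695]
[(184, 260, 456, -513, 75, 5), (244, 220, 440, -269, 63, 6), (267, 208, 441, -175, 63, 6)]
```

View pics/f.png

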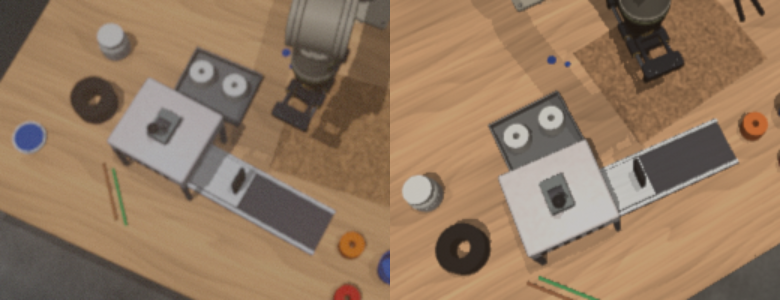

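The final view shows both tight sleeves in the tray at (202,70) and (235,85), the sledge fully in, the switch leaning away from the robot, and the bystanders still in place.

```bash
python3 -c "
from bench import order;print(order.close_job())"
```

```text
the job is handed in; nothing more can be done
None
```

I handed in the job at about 46 s: both narrow sleeves are stacked on the thin shaft, both tight ones are in the reject tray, and the sledge was pushed fully home before I flipped the lamp switch. There were no wide sleeves on the bench, and I got no verdict back.

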